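Gauge the depth of the middle mould's bore

TASK

Measure how deep the bore of the middle one of the three moulds is: take the depth rod out of its wooden stand, lower it gently into that bore and keep pressing it down, while the mould's top pushes the sliding collar up the rod, until its tip bottoms on the floor of the bore. Then let go and leave the rod standing there, its tip on the floor and the collar on the mould's top, so that the depth can be read. Never force the rod (keep it under about 20 N), and leave the bottle, jar, bowl and spatula where they are.

Things in the scene. Friction and masses are not known exactly. Their poses are not given: they have to be found in the camera images.
- rod_grip (a point): centre of the depth rod's black round knob (24 mm diameter, 34 mm high), by which it is held; on the rod's axis, 115 mm above its tip. z along the rod, upwards
- rod: the depth rod: a steel rod of 10 mm diameter with a black knob on top (knob from 98 to 132 mm above the tip), 0.12 kg give or take a third, standing upright in its stand at the start. Origin: centre of the tip (the lower end, narrowed to 7 mm over the last 4 mm), z up along the rod. Its weight is less than the collar's friction, so it does not sink to the floor of a bore by itself
- collar (a joint): brass collar (28 mm diameter, 10 mm high) sliding on the rod with about 3 N of friction; stays where left. Value (m) grows as it is pushed up to the knob, at most 0.05, 0 to 0.006 at the start. Its underside is 30 mm + value above the rod's tip. Wider than the bores: it lands on a mould's top and slides up the rod; once the rod bottoms, 30 mm + value is the bore's depth
- collar_under (a point): centre of the collar's underside, on the rod's axis
- carrier: fixed steel plate 100 x 300 mm, 12 mm thick, on which the three moulds stand in a row along its y axis, 90 mm apart, the middle one at its centre. Origin: centre of its underside, z up
- mould_right: the right-hand (-y) one of three outwardly identical aluminium stick moulds, a fixed block 56 x 56 mm, 70 mm high. Origin: centre of its underside; axes as the carrier's, z up. In the centre of its top is a vertical blind bore of 12 mm diameter (2 mm chamfer). The bore's hard floor (meet it at under 10 mm/s) is an ejector pin's head, set 42 to 60 mm below the top, unknown and new each time: to be measured
- mould_middle: the middle one of three outwardly identical aluminium stick moulds, a fixed block 56 x 56 mm, 70 mm high. Origin: centre of its underside; axes as the carrier's, z up. In the centre of its top is a vertical blind bore of 12 mm diameter (2 mm chamfer). The bore's hard floor (meet it at under 10 mm/s) is an ejector pin's head, set 42 to 60 mm below the top, unknown and new each time: to be measured
- mould_left: the left-hand (+y) one of three outwardly identical aluminium stick moulds, a fixed block 56 x 56 mm, 70 mm high. Origin: centre of its underside; axes as the carrier's, z up. In the centre of its top is a vertical blind bore of 12 mm diameter (2 mm chamfer). The bore's hard floor (meet it at under 10 mm/s) is an ejector pin's head, set 42 to 60 mm below the top, unknown and new each time: to be measured
- stand: the depth rod's fixed wooden stand, 80 x 80 mm and 34 mm high, with a vertical blind hole of 12 mm diameter (2 mm chamfer) and 24 mm depth in the centre of its top, in which the rod stands at the start. Origin: centre of its underside, z up
- bottle: bystander: amber bottle, 52 mm diameter, 130 mm high; origin at the centre of its underside
- jar: bystander: white cream jar, 60 mm diameter, 45 mm high; origin at the centre of its underside
- bowl: bystander: turquoise bowl, 120 mm diameter, 60 mm high; origin at the centre of its underside
- spatula: bystander: spatula about 200 mm long lying on the table along its x axis; origin at its underside
Not all that is in view belongs to the job. Of the things that look like the rod, the smallest one is meant.

How it is judged:
By the outcome, as a careful person would: the job done as asked, in the order asked, and still so for the second after the job is handed in, with the robot touching nothing.
It also fails if it takes over 48 s, if anything falls off the work surface, if the arm or the gripper's body presses on something with over 40 N, if the wrist force passes 120 N, or if a joint passes its speed limit or range.

ROBOT

A 6-joint arm with a two-finger parallel gripper is mounted at the origin on the work surface. World frame = base frame: x ahead of the robot, y to its left, z up, the work surface at z = 0. Lengths are in m, angles in rad, forces in N, time in s.
With the tool pointing down it reaches from about 0.4 to 0.925 m from the base axis. Payload 12.5 kg.
Tool frame: the origin (TCP) lies midway between the tips of the shut fingers; the grasp point (between the pads) lies 19 mm behind it; z points along the fingers, y is the direction in which the jaws open and shut (so a half turn about z gives the same grasp; the last joint's range is limited). The gripper opens to 95 mm and grips with 3 to 60 N. Pads are 20 mm wide; open, the fingers measure 119 mm over their backs; the gripper's body (75 mm by 180 mm) begins 59 mm behind the grasp point.
Start: joints at [-1.374, 0.491, 1.559, -0, 1.092, -0.106], TCP at [0.186, -0.597, 0.215] pointing down, gripper open.
Joint ranges: [-3.1, 3.1], [-0.84, 2.19], [0.05, 2.79], [-1.13, 4.28], [0.06, 2.93], [-2.69, 2.69]. Speed limits (rad/s): [2.22, 2.22, 2.79, 3.14, 3.14, 3.14].

INTERFACE

Orientations are given as a rotation vector (axis times angle).
In Python, from bench import telemetry, get_image, bot gives the robot as it stands.
- The arm moves only by the tool move_arm, never from a script. Its argument "commands" is a list of rows, each a list of 3 entries, a list of its own where there are three numbers: the shift along the tool's x, y, z in cm, then the turn about the tool's z in rad, then the opening, from -1 (shut) to 1 (fully open). A call has 1 to 5 rows; each row shifts and turns the commanded pose from where the row before left it, along the tool's axes as they then stand; what a row does not reach is not made up. A row lasts 1/12 s, in which the tool goes at most 41.7 mm and 7.16 degrees, less where a joint would pass 70% of its speed; a pose out of reach is approached as far as the arm can. A call is refused whole if a number of a shift passes 4.17 or a number of a turn 0.125, either way. A call with a gripper value outside its range is refused whole. The fingers move at their own pace and stop on an object; "squeeze" is the grip in N (left out, the last holds). Time passes only in rows, so rows that do not move let the fingers close. It gives the time, the measured TCP pose, the force and the opening at its end, in the units of the state.
- telemetry.state(): the state, without advancing time (a new reading comes with each control period).
- get_image(name): name is "scene" or "top" or "wrist"; returns a dict with "img" (420x560x3 uint8, blue, green, red), "fx", "fy", "cx", "cy" (pixels), "extrinsics" (4x4, takes a point from camera to world coordinates). Camera axes: x right, y up, looking along -z (the intrinsics and any distortion apply to the point x, -y, -z); pixel columns grow to the right and rows downward; lengths in m; the calibration is good to about 2 mm. A picture is of the moment at which its call begins. There is no depth.
- bot.finish_job(): hands the job in, once; it reports no verdict.
The state is a dict: "time": time; "joint_pos": joint angles; "qd": joint speeds; "joint_torque": joint torques, N m; "tool_pos": TCP position; "tool_rot": TCP orientation; "wrist_force": force on the tool from outside, world axes, zero at the start; "wrist_torque": the same for the moment, N m; "grip_width": opening from 0.0 (shut) to 1.0 (fully open).
Only numpy, scipy, OpenCV 4.12 (cv2) and the standard library are available. Lean on these libraries where they do the work, as an engineer would, in place of code of your own. Each camera call takes 0.05 s, during which the arm holds its last target.

## Working session

There is one attempt and no reset: what is moved stays moved. The work goes in short steps, Python scripts to look and compute and a tool call to move; the robot and the scene stay as the last step left them, time stands still between calls to the robot, and variables do not carry over. Pictures are saved under pics/ and viewed, and the job is handed in when it is done.

Besides the shell and the picture viewer there is one more tool, called after ">>>" as a command line: name --argument value ..., lists and objects as JSON in quotes. move_arm: Moves the arm, as the interface text tells. Its arguments: {"type":"object","properties":{"commands":{"type":"array","items":{"type":"array"}},"squeeze":{"type":"number"}},"required":["commands"]}

```bash
mkdir -p pics; ls
python3 - <<'E'
from bench import telemetry,get_image
import cv2,numpy as np
for n in("scene","top","wrist"):
    d=get_image(n);cv2.imwrite(f"pics/{n}0.png",d["img"]);print(n,d["fx"],d["fy"],d["cx"],d["cy"],[k for k in d]);print(np.round(d["extrinsics"],4))
s=telemetry.state();print(s)
E
```

```text
pics
scene 440.15504822678224 440.15504822678224 280.84413126549117 217.88491143330774 ['img', 'fx', 'fy', 'cx', 'cy', 'extrinsics']
[[ 0.6507 -0.4645  0.6007  1.2085]
 [ 0.7593  0.3994 -0.5137 -0.6165]
 [-0.0013  0.7904  0.6126  0.7521]
 [ 0.      0.      0.      1.    ]]
top 389.8488926186925 389.8488926186925 274.4475618920621 202.24398902436866 ['img', 'fx', 'fy', 'cx', 'cy', 'extrinsics']
[[ 0.0197  0.9907 -0.1347  0.4498]
 [-0.9998  0.0206  0.0054 -0.0865]
 [ 0.0081  0.1346  0.9909  0.9309]
 [ 0.      0.      0.      1.    ]]
wrist 325.8909437446444 325.8909437446444 283.94688371378714 207.71916689065887 ['img', 'fx', 'fy', 'cx', 'cy', 'extrinsics']
[[ 2.982e-01  9.242e-01  2.385e-01  2.544e-01]
 [-9.545e-01  2.888e-01  7.430e-02 -5.753e-01]
 [-2.000e-04 -2.498e-01  9.683e-01  3.844e-01]
 [ 0.000e+00  0.000e+00  0.000e+00  1.000e+00]]
{'time': 0.15, 'joint_pos': array([-1.37359161e+00,  4.91381544e-01,  1.55930739e+00,  1.30908800e-05,
        1.09170354e+00, -1.05622168e-01]), 'qd': array([ 5.89138680e-04, -1.71749835e-03, -1.80864682e-03, -3.44691743e-04,
       -9.25052093e-04, -5.05701770e-05]), 'joint_torque': array([ 1.72017728e-03, -6.12896419e+01, -2.58277917e+01,  6.92193280e-02,
        4.73129936e-02, -5.71481507e-05]), 'tool_pos': array([ 0.18636388, -0.59638253,  0.21422128]), 'tool_rot': array([-3.10486034e+00, -4.73733895e-01,  3.92749344e-05]), 'wrist_force': array([-0.18739492, -0.55190932,  0.24250363]), 'wrist_torque': array([-0.00033195, -0.04680668,  0.0168271 ]), 'grip_width': 1.0010209046516814}
```

View pics/scene0.png

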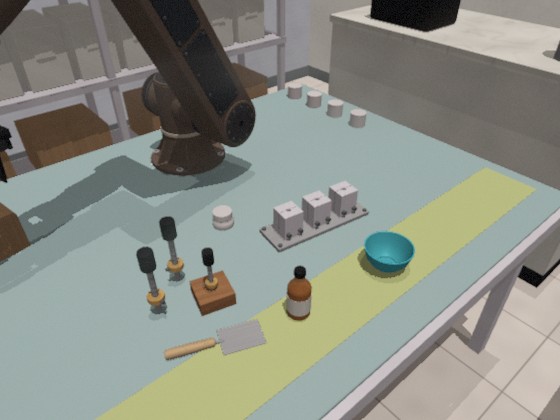

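View pics/top0.png

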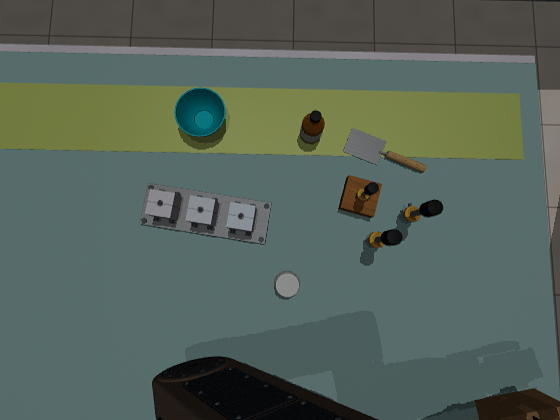

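View pics/wrist0.png

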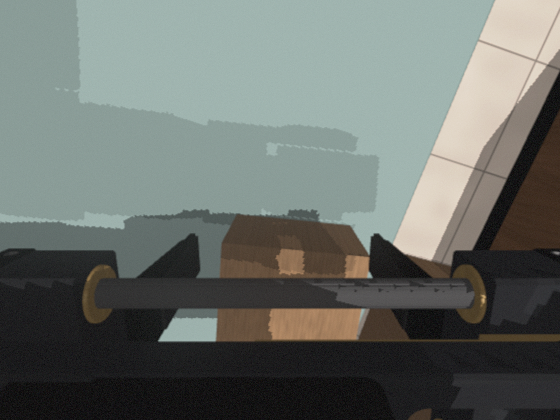

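Candidates that look like the rod are at scene pixels (150,280), (171,245) and (210,270), the last one in the wooden stand. In the top view they sit at (425,210), (385,239) and (367,190). The one in the wooden stand is the smallest and the only one in a stand, so it fits. I'll confirm with a crop and measure.

```bash
cat > h.py <<'E'
import numpy as np,cv2
def ray(d,u,v):
    E=d["extrinsics"];r=E[:3,:3]@np.array([(u-d["cx"])/d["fx"],-(v-d["cy"])/d["fy"],-1.]);return E[:3,3],r/np.linalg.norm(r)
def onz(d,u,v,z):
    o,r=ray(d,u,v);return o+r*(z-o[2])/r[2]
def tri(rays):
    A=0;b=0
    for o,r in rays:
        P=np.eye(3)-np.outer(r,r);A=A+P;b=b+P@o
    p=np.linalg.solve(A,b);return p,[np.linalg.norm(np.cross(p-o,r)) for o,r in rays]
def proj(d,p):
    E=d["extrinsics"];c=E[:3,:3].T@(np.array(p)-E[:3,3]);return d["cx"]+d["fx"]*c[0]/-c[2],d["cy"]-d["fy"]*c[1]/-c[2]
E
python3 - <<'E'
import cv2,numpy as np
from h import *
s=cv2.imread("pics/scene0.png");t=cv2.imread("pics/top0.png")
a=cv2.resize(s[200:320,130:250],None,fx=4,fy=4,interpolation=cv2.INTER_CUBIC)[:, :480]
b=cv2.resize(t[160:230,330:400],(480,480),interpolation=cv2.INTER_CUBIC)
cv2.imwrite("pics/c1.png",cv2.resize(np.hstack([a,b]),(800,400)))
a=cv2.resize(s[170:250,255:375],(600,400),interpolation=cv2.INTER_CUBIC)
b=cv2.resize(t[180:245,140:275],(800,385),interpolation=cv2.INTER_CUBIC)
cv2.imwrite("pics/c2.png",a);cv2.imwrite("pics/c3.png",b)
E
```

```text
(no output)
```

View pics/c1.png

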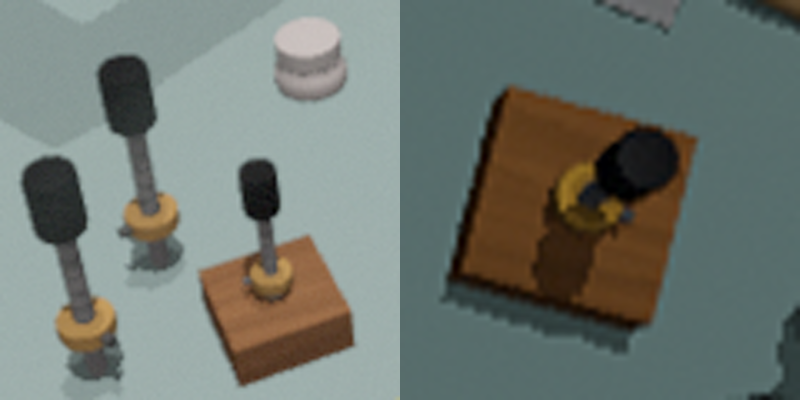

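View pics/c2.png

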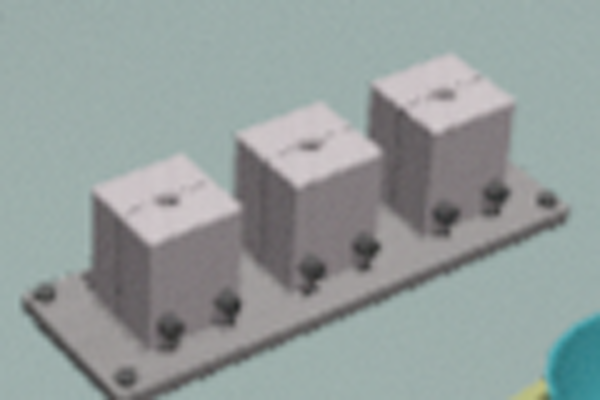

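View pics/c3.png

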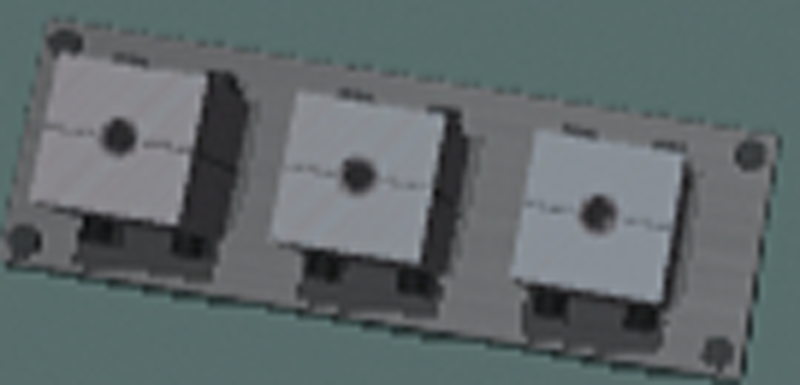

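Confirmed: the one in the wooden stand, at scene (208,257) and top (372,188), is clearly smaller than the two free-standing ones. The middle bore is at scene (317,199) and top (200,209).

Run:
```python
from bench import get_image
from h import *
import numpy as np
S=get_image("scene");T=get_image("top")
t=T["img"];s=S["img"]
def cen(img,mask,box):
    x0,y0,x1,y1=box;m=np.zeros(img.shape[:2],np.uint8);m[y0:y1,x0:x1]=mask[y0:y1,x0:x1]
    n,l,st,c=cv2.connectedComponentsWithStats(m);i=1+np.argmax(st[1:,4]);return c[i],st[i]
gs=s.max(2);gt=t.max(2)
ks,st1=cen(s,(gs<55).astype(np.uint8),(195,240,222,275));print("knob scene",ks,st1)
kt,st2=cen(t,(gt<45).astype(np.uint8),(355,178,385,200));print("knob top",kt,st2)
print(tri([ray(S,*ks),ray(T,*kt)]), onz(S,*ks,.125),onz(T,*kt,.125),"top face",onz(T,372.5,187.6,.142))
# moulds
for nm,a,b in(("L",(343.5,188.5),(159.7,202.6)),("M",(316.8,198.6),(200,209)),("R",(288.2,209.8),(240.5,215.6))):
    print(nm,tri([ray(S,*a),ray(T,*b)]),onz(S,*a,.082),onz(T,*b,.082))
# subpixel dark centroid of bores
for nm,a,b in(("L",(343,188),(160,203)),("M",(317,199),(200,209)),("R",(288,210),(240,216))):
  out=[]
  for g,(u,v),d,r in((gs,a,S,3),(gt,b,T,4)):
    p=g[v-r:v+r+1,u-r-1:u+r+2].astype(float);w=np.clip(np.median(p)-25-p,0,None)
    yy,xx=np.mgrid[v-r:v+r+1,u-r-1:u+r+2];q=((w*xx).sum()/w.sum(),(w*yy).sum()/w.sum());out.append((np.round(q,2),np.round(onz(d,*q,.082),4)))
  print(nm,out)
# stand top center, brown mask
hsv=cv2.cvtColor(t,cv2.COLOR_BGR2HSV);m=((hsv[...,0]<18)&(hsv[...,1]>110)&(hsv[...,2]>40)).astype(np.uint8)
m2=np.zeros_like(m);m2[170:222,335:385]=m[170:222,335:385];m2=cv2.morphologyEx(m2,cv2.MORPH_OPEN,np.ones((3,3)))
r=cv2.minAreaRect(np.argwhere(m2>0)[:,::-1].astype(np.float32));print("stand rect",r,onz(T,*r[0],.034))
```

```text
knob scene [207.61585366 257.        ] [202 249  12  18 164]
knob top [370.07142857 189.05194805] [361 182  18  15 154]
(array([ 0.59208949, -0.29172249,  0.12202164]), [np.float64(9.002975130094808e-05), np.float64(9.002975130090063e-05)]) [ 0.59506212 -0.29318863  0.125     ] [ 0.59151794 -0.29104339  0.125     ] top face [ 0.59166362 -0.29177254  0.142     ]
L (array([0.56017371, 0.16205107, 0.07894756]), [np.float64(0.0009017285740229358), np.float64(0.0009017285740229115)]) [0.56339259 0.15949859 0.082     ] [0.55921005 0.16041141 0.082     ]
M (array([0.54767732, 0.07266411, 0.07981511]), [np.float64(0.0008216077295110408), np.float64(0.0008216077295111302)]) [0.55014041 0.0712384  0.082     ] [0.54691923 0.07158745 0.082     ]
R (array([ 0.53494122, -0.01663427,  0.07922387]), [np.float64(0.0007198980986401898), np.float64(0.0007198980986402867)]) [ 0.53805347 -0.01845732  0.082     ] [ 0.5342323  -0.01744216  0.082     ]
L [(array([343.39, 188.51]), array([0.5632, 0.1593, 0.082 ])), (array([159.64, 202.64]), array([0.5591, 0.1605, 0.082 ]))]
M [(array([316.61, 198.69]), array([0.5501, 0.0706, 0.082 ])), (array([199.93, 209.2 ]), array([0.5465, 0.0717, 0.082 ]))]
R [(array([288.17, 209.66]), array([ 0.5376, -0.0181,  0.082 ])), (array([240.37, 215.53]), array([ 0.5344, -0.0172,  0.082 ]))]
stand rect ((360.7510681152344, 195.43360900878906), (34.65562438964844, 33.689388275146484), 14.931418418884277) [ 0.5919676  -0.29217364  0.034     ]
```

Run:
```python
from bench import get_image
from h import *
S=get_image("scene");T=get_image("top")
P={"d1 knobtop":((146.5,251.5),(435,207)),"d2 knobtop":((167.5,221),(394.5,237)),"d1 collar":((156,297.5),(413,213)),"d2 collar":((175,265),(377,239.5)),"jar":((222,213),(287,284)),"bottle top":((299.5,270),(315.5,115.5))}
for k,(a,b) in P.items(): print(k,tri([ray(S,*a),ray(T,*b)]))
# rod collar
print(tri([ray(S,130+270/3.333,200+275/3.333),ray(T,330+188/5.714,160+197/5.714)]))
```

```text
d1 knobtop (array([ 0.5510017 , -0.40273247,  0.17521632]), [np.float64(0.0027382767994855064), np.float64(0.0027382767994858117)])
d2 knobtop (array([ 0.49066948, -0.32288998,  0.17384443]), [np.float64(0.002238889167608095), np.float64(0.0022388891676081084)])
d1 collar (array([ 0.55261342, -0.40674972,  0.04722658]), [np.float64(0.0017569730264915234), np.float64(0.0017569730264916181)])
d2 collar (array([ 0.4902793 , -0.3246732 ,  0.04531765]), [np.float64(0.0009018773411065967), np.float64(0.0009018773411069241)])
jar (array([ 0.38653152, -0.12280597,  0.03629003]), [np.float64(0.0005077799613032006), np.float64(0.0005077799613031218)])
bottle top (array([ 0.74931987, -0.17505915,  0.12649853]), [np.float64(0.0003204582659456961), np.float64(0.00032045826594560183)])
(array([ 0.59267682, -0.29336632,  0.04721133]), [np.float64(0.000881827129097845), np.float64(0.0008818271290978464)])
```

>>> move_arm --commands '[[[0,0,-3],0,1],[[3,-1.1,-1],0,1],[[3,-1.1,0],0,1],[[3,-1.1,0],0,1],[[3,-1.1,0],0,1]]' --squeeze 15

```text
time: 0.77
tool_pos: [0.2886, -0.5179, 0.2549]
tool_rot: [3.105, 0.473, 0.0]
wrist_force: [-0.5, -0.0, 0.2]
grip_width: 1.0
```

>>> move_arm --commands '[[[3,-1.1,0],0,1],[[3,-1.1,0],0,1],[[3,-1.1,0],0,1],[[3,-1.1,0],0,1],[[3,-1.1,0],0,1]]'

```text
time: 1.18
tool_pos: [0.4157, -0.4204, 0.2548]
tool_rot: [3.105, 0.474, 0.0]
wrist_force: [-0.2, 0.6, -0.8]
grip_width: 0.997
```

>>> move_arm --commands '[[[3,-1.1,0],0,1],[[3,-1.1,0],0,1],[[3,-1.1,0],0,1],[[3,-1,0],0,1],[[0,0,0],0,1]]'

```text
time: 1.6
tool_pos: [0.5197, -0.3416, 0.2545]
tool_rot: [-3.105, -0.479, -0.002]
wrist_force: [0.6, 1.1, 0.5]
grip_width: 1.001
```

```bash
cat >> h.py <<'E'
from scipy.spatial.transform import Rotation as R
def togo(st,p):
    M=R.from_rotvec(st["tool_rot"]).as_matrix();return np.round(100*M.T@(np.array(p)-st["tool_pos"]),2)
E
python3 - <<'E'
from bench import get_image,telemetry
from h import *
W=get_image("wrist");cv2.imwrite("pics/w1.png",W["img"])
s=telemetry.state();print(s["time"],s["tool_pos"],s["tool_rot"],s["wrist_force"],togo(s,[.5925,-.292,.106]))
print(proj(W,[.5925,-.292,.142]),proj(W,[.5925,-.292,.034]))
E
```

```text
1.65 [ 0.51800439 -0.34293903  0.25438474] [-3.10469872e+00 -4.78987479e-01 -7.38690917e-05] [-0.30781129 -0.14244491  0.75709121] [ 8.64 -2.61 14.84]
(np.float64(253.10256567331066), np.float64(107.39142420418175)) (np.float64(261.6460982120212), np.float64(112.01268351389125))
```

View pics/w1.png

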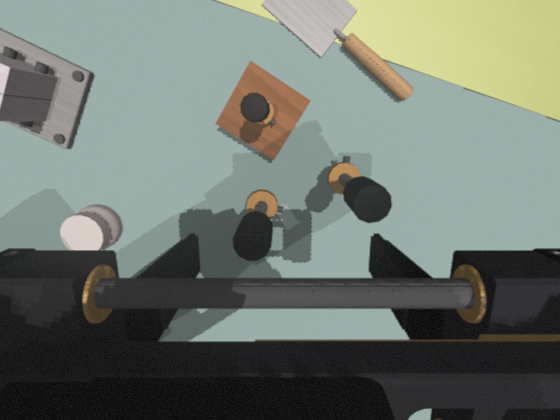

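Run:
```python
from bench import get_image,telemetry
from h import *
W=get_image("wrist");g=W["img"].max(2)
m=np.zeros_like(g);m[85:130,235:275]=(g[85:130,235:275]<45)
n,l,st,c=cv2.connectedComponentsWithStats(m);i=1+np.argmax(st[1:,4]);print(st[i],c[i])
print(onz(W,*c[i],.125),onz(W,256,105.5,.142))
```

```text
Traceback (most recent call last):
ValueError: attempt to get argmax of an empty sequence
```

Run:
```python
from bench import get_image,telemetry
from h import *
W=get_image("wrist");g=W["img"].max(2);print(g[100:112,248:264])
m=np.zeros_like(g);m[85:130,235:275]=(g[85:130,235:275]<75)
n,l,st,c=cv2.connectedComponentsWithStats(m)
for i in range(1,n):
  if st[i,4]>50: print(st[i],c[i],onz(W,*c[i],.125),onz(W,*c[i],.14))
s=telemetry.state();print(s["tool_pos"],s["tool_rot"])
```

```text
[[67 66 66 68 69 64 69 69 67 70 69 70 69 74 70 70]
 [65 64 64 65 68 68 66 70 71 68 69 68 68 69 70 70]
 [62 65 68 67 69 68 68 69 70 65 70 71 68 69 71 70]
 [64 63 66 69 68 69 69 69 67 70 66 70 70 65 71 70]
 [65 66 69 66 65 64 67 67 69 69 69 71 71 69 66 69]
 [62 65 66 66 65 65 66 67 69 68 66 65 68 68 68 70]
 [62 68 63 65 64 65 69 66 67 68 69 67 66 67 67 62]
 [60 62 63 66 66 62 68 65 69 62 67 67 67 67 68 62]
 [63 63 67 65 63 67 63 65 65 66 67 69 66 67 66 62]
 [65 64 59 66 67 65 67 66 67 65 66 64 67 64 67 55]
 [64 62 61 65 64 63 63 65 64 65 69 67 63 67 61 53]
 [66 64 62 66 63 64 69 63 62 66 63 64 65 60 56 46]]
[239  89  29  29 643] [252.71228616 103.11664075] [ 0.59322459 -0.29149039  0.125     ] [ 0.59280741 -0.29304932  0.14      ]
[ 0.51617156 -0.34464706  0.25448016] [-3.10546224e+00 -4.75046093e-01  6.43688316e-04]
```

Run:
```python
from bench import telemetry
from h import *
s=telemetry.state();print(togo(s,[.593,-.2921,.106]))
```

```text
[ 8.91 -2.72 14.84]
```

>>> move_arm --commands '[[[2.4,-0.7,0],0,1],[[2.4,-0.7,0],0,1],[[2.1,-0.7,0],0,1],[[2,-0.6,0],0,1],[[0,0,0],0,1]]'

```text
time: 2.17
tool_pos: [0.5945, -0.2917, 0.2544]
tool_rot: [-3.105, -0.475, -0.001]
wrist_force: [-0.1, -1.1, 0.0]
grip_width: 0.997
```

>>> move_arm --commands '[[[0,0,2],0,1],[[0,0,2],0,1],[[0,0,1],0,1],[[0,0,0],0,1],[[0,0,0],0,1]]'

```text
time: 2.58
tool_pos: [0.5926, -0.2933, 0.2049]
tool_rot: [-3.106, -0.472, 0.001]
wrist_force: [-0.2, 0.9, 0.1]
grip_width: 0.999
```

Run:
```python
from bench import get_image,telemetry
from h import *
S=get_image("scene");T=get_image("top");W=get_image("wrist");cv2.imwrite("pics/w2.png",W["img"])
a=cv2.resize(S["img"][170:330,140:300],(400,400));b=cv2.resize(T["img"][120:240,310:430],(400,400));cv2.imwrite("pics/st2.png",np.hstack([a,b]))
s=telemetry.state();print(s["time"],s["tool_pos"],s["tool_rot"],s["wrist_force"],togo(s,[.593,-.2921,.106]))
```

```text
2.7333 [ 0.59335737 -0.29303011  0.20591355] [3.10450426e+00 4.72875872e-01 2.13987049e-03] [ 0.44103388  0.76813599 -0.00392772] [-0.02 -0.11  9.99]
```

View pics/st2.png

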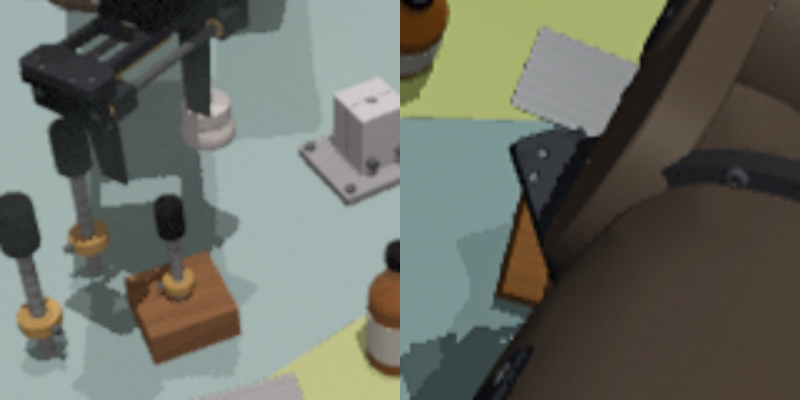

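View pics/w2.png

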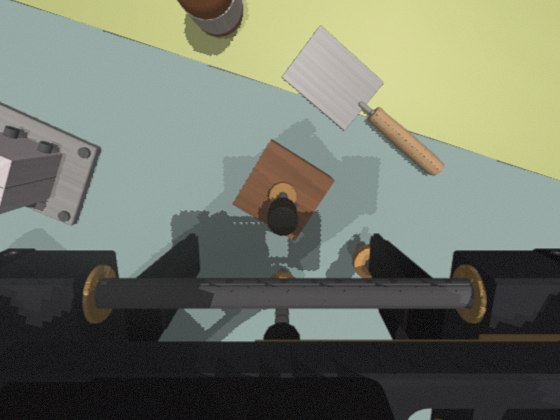

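>>> move_arm --commands '[[[0,-0.1,2],0,1],[[0,0,2],0,1],[[0,0,1],0,1],[[0,0,0],0,1],[[0,0,0],0,1]]'

```text
time: 3.15
tool_pos: [0.5931, -0.2917, 0.1552]
tool_rot: [3.105, 0.474, 0.0]
wrist_force: [-0.1, 0.5, -0.1]
grip_width: 1.001
```

Run:
```python
from bench import get_image,telemetry
from h import *
S=get_image("scene");W=get_image("wrist");
a=cv2.resize(S["img"][170:330,140:300],(400,400));b=cv2.resize(W["img"],(400,300));b=cv2.copyMakeBorder(b,0,100,0,0,0);cv2.imwrite("pics/st3.png",np.hstack([a,b]))
s=telemetry.state();print(s["time"],s["tool_pos"],s["tool_rot"],s["wrist_force"],togo(s,[.593,-.2921,.106]))
```

```text
3.25 [ 0.59344456 -0.29181439  0.15598293] [3.10437066e+00 4.73680512e-01 2.23817673e-03] [0.25238142 0.84179354 0.80218558] [-0.06  0.01  5.  ]
```

View pics/st3.png

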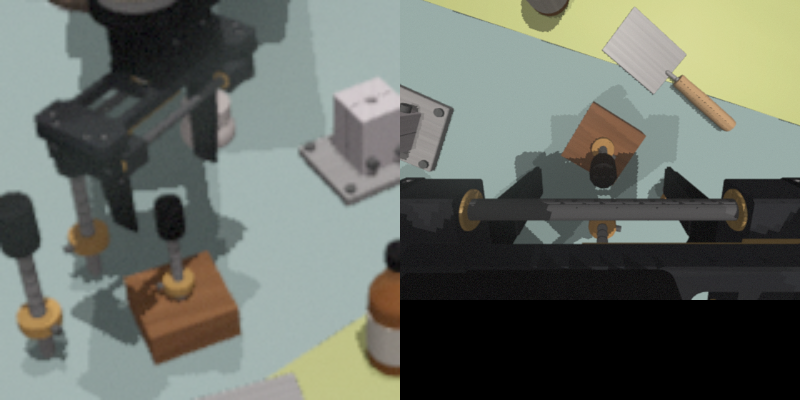

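>>> move_arm --commands '[[[0,0,1.5],0,1],[[0,0,1.5],0,1],[[0,0,1],0,1],[[0,0,1],0,1],[[0,0,0],0,1]]'

```text
time: 3.67
tool_pos: [0.5925, -0.2913, 0.1033]
tool_rot: [-3.105, -0.474, 0.002]
wrist_force: [0.4, -0.0, 0.2]
grip_width: 1.002
```

>>> move_arm --commands '[[[0,0,0],0,0.3],[[0,0,0],0,-0.2],[[0,0,0],0,-0.5],[[0,0,0],0,-1],[[0,0,0],0,-1]]' --squeeze 15

```text
time: 4.08
tool_pos: [0.5931, -0.2916, 0.1052]
tool_rot: [3.105, 0.474, 0.001]
wrist_force: [-0.2, 0.5, 0.1]
grip_width: 0.706
```

>>> move_arm --commands '[[[0,0,0],0,-1],[[0,0,0],0,-1],[[0,0,0],0,-1],[[0,0,0],0,-1],[[0,0,0],0,-1]]'

```text
time: 4.5
tool_pos: [0.5929, -0.2915, 0.1046]
tool_rot: [3.106, 0.474, -0.0]
wrist_force: [0.7, -0.2, -0.2]
grip_width: 0.358
```

Run:
```python
from bench import get_image,telemetry
from h import *
S=get_image("scene");W=get_image("wrist");
a=cv2.resize(S["img"][170:330,140:300],(400,400));b=cv2.resize(W["img"],(400,300));b=cv2.copyMakeBorder(b,0,100,0,0,0);cv2.imwrite("pics/st4.png",np.hstack([a,b]))
s=telemetry.state();print(s["time"],s["tool_pos"],s["tool_rot"],s["wrist_force"],s["grip_width"])
```

```text
4.6 [ 0.59291884 -0.29148506  0.10461951] [3.10561590e+00 4.73687688e-01 2.69508747e-05] [ 0.11001462 -0.51700584 -0.06155531] 0.2713720396556929
```

View pics/st4.png

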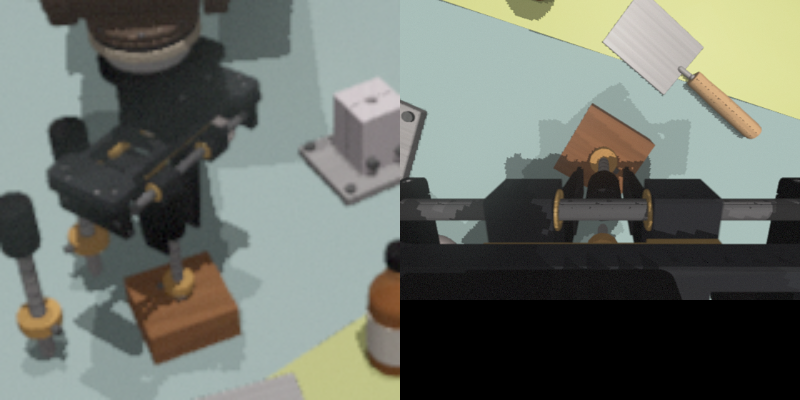

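Centred and nearly closed. I'll finish the grip, then lift.

>>> move_arm --commands '[[[0,0,0],0,-1],[[0,0,0],0,-1],[[0,0,0],0,-1],[[0,0,0],0,-1],[[0,0,0],0,-1]]' --squeeze 25

```text
time: 5.02
tool_pos: [0.5929, -0.2915, 0.1046]
tool_rot: [3.106, 0.474, -0.0]
wrist_force: [-0.1, 0.4, -0.2]
grip_width: 0.248
```

>>> move_arm --commands '[[[0,0,0],0,-1],[[0,0,-0.3],0,-1],[[0,0,-0.7],0,-1],[[0,0,-1],0,-1],[[0,0,-1],0,-1]]'

```text
time: 5.43
tool_pos: [0.5929, -0.2915, 0.1357]
tool_rot: [3.106, 0.474, 0.0]
wrist_force: [-0.4, 0.4, -0.5]
grip_width: 0.248
```

>>> move_arm --commands '[[[0,0,-2],0,-1],[[0,0,-2.5],0,-1],[[0,0,-2.5],0,-1],[[0,0,-2],0,-1],[[0,0,0],0,-1]]'

```text
time: 5.85
tool_pos: [0.5942, -0.2922, 0.2303]
tool_rot: [3.101, 0.473, 0.009]
wrist_force: [0.3, 0.3, -1.3]
grip_width: 0.248
```

Run:
```python
from bench import get_image,telemetry
from h import *
S=get_image("scene");W=get_image("wrist");
a=cv2.resize(S["img"][150:310,140:300],(400,400));b=cv2.resize(W["img"],(400,300));b=cv2.copyMakeBorder(b,0,100,0,0,0);cv2.imwrite("pics/st5.png",np.hstack([a,b]))
s=telemetry.state();print(s["time"],s["tool_pos"],s["tool_rot"],s["wrist_force"],s["grip_width"],togo(s,[.548,.071,.22]))
```

```text
5.95 [ 0.59289856 -0.29145753  0.22558512] [3.10449281e+00 4.73616094e-01 2.03155371e-03] [ 0.39508311  0.5310903  -2.52647943] 0.249325749033256 [  6.52 -35.94   0.52]
```

View pics/st5.png

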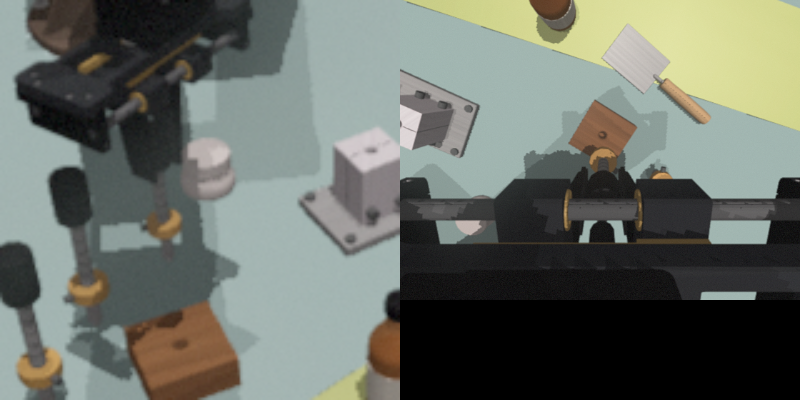

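>>> move_arm --commands '[[[0.3,-1.5,0],0,-1],[[0.5,-3,0],0,-1],[[0.5,-3,0],0,-1],[[0.6,-3,0],0,-1],[[0.5,-3,0],0,-1]]'

```text
time: 6.37
tool_pos: [0.5745, -0.1534, 0.2232]
tool_rot: [-3.104, -0.473, 0.003]
wrist_force: [-0.4, 0.2, -0.9]
grip_width: 0.249
```

>>> move_arm --commands '[[[0.6,-3,0],0,-1],[[0.5,-3,0],0,-1],[[0.6,-3,0],0,-1],[[0.5,-3,0],0,-1],[[0.6,-3,0],0,-1]]'

```text
time: 6.78
tool_pos: [0.5561, -0.0019, 0.2234]
tool_rot: [-3.105, -0.474, 0.004]
wrist_force: [0.1, -0.2, -2.2]
grip_width: 0.248
```

>>> move_arm --commands '[[[0.5,-3,0],0,-1],[[0.5,-2.5,0],0,-1],[[0.3,-1.5,0],0,-1],[[0,-0.4,0],0,-1],[[0,0,0],0,-1]]'

```text
time: 7.2
tool_pos: [0.5469, 0.0718, 0.2237]
tool_rot: [-3.105, -0.477, 0.003]
wrist_force: [0.1, -1.3, -1.6]
grip_width: 0.246
```

Run:
```python
from bench import get_image,telemetry
from h import *
s=telemetry.state()
S=get_image("scene");W=get_image("wrist");T=get_image("top")
a=cv2.resize(S["img"][120:240,250:370],(400,400));b=cv2.resize(W["img"],(400,300));b=cv2.copyMakeBorder(b,0,100,0,0,0);cv2.imwrite("pics/st6.png",np.hstack([a,b]))
s=telemetry.state();print(s["time"],s["tool_pos"],s["tool_rot"],s["wrist_force"],s["grip_width"],togo(s,[.548,.0718,.19]))
# stand hole from the scene image
g=S["img"].max(2);print(proj(S,[.593,-.292,.034]))
cv2.imwrite("pics/hole.png",cv2.resize(S["img"][265:315,185:240],None,fx=8,fy=8,interpolation=cv2.INTER_CUBIC))
```

```text
7.35 [0.54776039 0.06994481 0.2241617 ] [ 3.10564078e+00  4.73049809e-01 -1.23354578e-03] [ 0.90289415  0.07537411 -0.88873123] 0.24765402717223628 [ 0.08 -0.17  3.42]
(np.float64(211.79111221176635), np.float64(286.47312141169596))
```

View pics/st6.png

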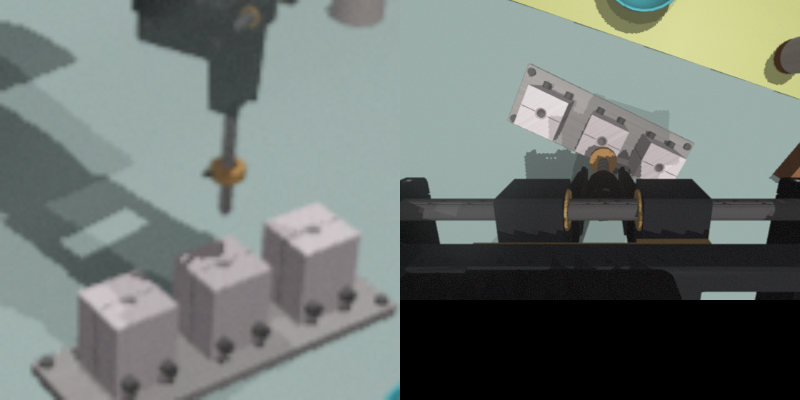

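View pics/hole.png

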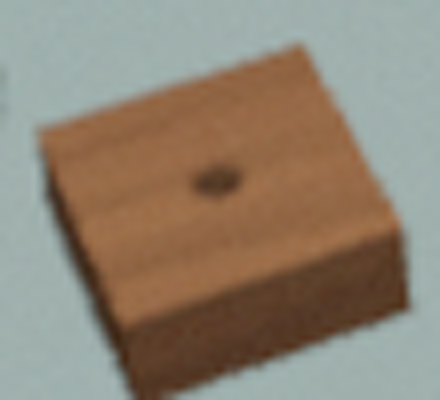

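>>> move_arm --commands '[[[0.1,-0.2,1],0,-1],[[0,0,1],0,-1],[[0,0,1],0,-1],[[0,0,0.7],0,-1],[[0,0,0],0,-1]]'

```text
time: 7.77
tool_pos: [0.5475, 0.0725, 0.1854]
tool_rot: [-3.105, -0.473, 0.005]
wrist_force: [-0.7, 0.2, -2.7]
grip_width: 0.249
```

>>> move_arm --commands '[[[0,0,0],0,-1],[[0,0,0],0,-1]]'

```text
time: 7.93
tool_pos: [0.5485, 0.0727, 0.1877]
tool_rot: [3.106, 0.474, 0.0]
wrist_force: [-0.0, 0.4, -2.2]
grip_width: 0.249
```

Run:
```python
from bench import get_image,telemetry
from h import *
s=telemetry.state();print(s["time"],s["tool_pos"],s["tool_rot"],s["wrist_force"],s["grip_width"],togo(s,[.5483,.072,.17]))
S=get_image("scene");W=get_image("wrist")
a=cv2.resize(S["img"][150:220,280:350],(400,400),interpolation=cv2.INTER_CUBIC);b=cv2.resize(W["img"][130:270,210:350],(400,400),interpolation=cv2.INTER_CUBIC);cv2.imwrite("pics/st7.png",np.hstack([a,b]))
tip=s["tool_pos"]-[0,0,.0946]; print(proj(S,tip),proj(W,tip),proj(S,[.5501,.0708,.082]))
```

```text
7.9333 [0.54845725 0.07271168 0.18771638] [3.10552983e+00 4.73695277e-01 3.33241560e-04] [-0.04987815  0.37058268 -2.22176346] 0.24900157073064932 [-0.04  0.06  1.77]
(np.float64(316.96050903953335), np.float64(194.64257464206793)) (np.float64(283.63361775862205), np.float64(211.061501222847)) (np.float64(316.6698329329028), np.float64(198.6560233732373))
```

View pics/st7.png

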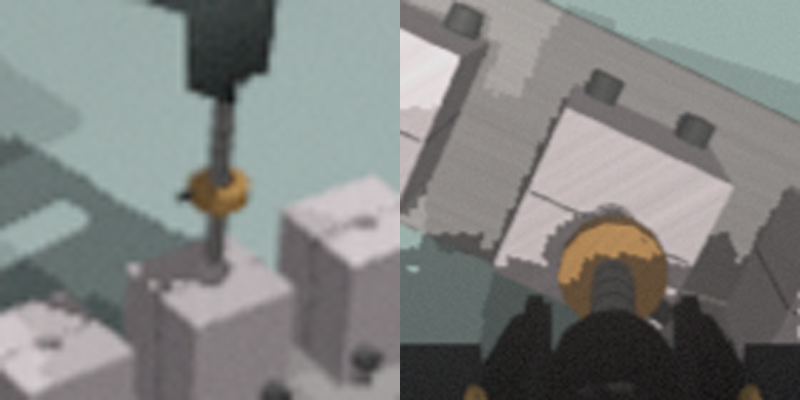

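>>> move_arm --commands '[[[0,0.05,0.2],0,-1],[[0,0,0.2],0,-1],[[0,0,0.2],0,-1],[[0,0,0.2],0,-1],[[0,0,0.1],0,-1]]'

```text
time: 8.45
tool_pos: [0.5483, 0.0723, 0.1783]
tool_rot: [3.106, 0.474, -0.001]
wrist_force: [-0.2, 0.6, -2.3]
grip_width: 0.253
```

>>> move_arm --commands '[[[0,0,0.1],0,-1],[[0,0,0.1],0,-1],[[0,0,0.1],0,-1],[[0,0,0.1],0,-1],[[0,0,0],0,-1]]'

```text
time: 8.87
tool_pos: [0.5483, 0.0723, 0.1744]
tool_rot: [3.106, 0.474, -0.0]
wrist_force: [0.7, 0.1, -1.7]
grip_width: 0.249
```

>>> move_arm --commands '[[[0,0,0.1],0,-1],[[0,0,0.1],0,-1],[[0,0,0.1],0,-1],[[0,0,0.1],0,-1],[[0,0,0],0,-1]]'

```text
time: 9.28
tool_pos: [0.5482, 0.0724, 0.1703]
tool_rot: [-3.106, -0.474, 0.001]
wrist_force: [-0.1, 0.6, -2.4]
grip_width: 0.251
```

>>> move_arm --commands '[[[0,0,0.1],0,-1],[[0,0,0.1],0,-1],[[0,0,0.1],0,-1],[[0,0,0.1],0,-1],[[0,0,0],0,-1]]'

```text
time: 9.7
tool_pos: [0.5483, 0.0723, 0.1664]
tool_rot: [-3.106, -0.474, 0.001]
wrist_force: [-1.5, 0.5, -1.8]
grip_width: 0.246
```

>>> move_arm --commands '[[[0,0,0.15],0,-1],[[0,0,0.15],0,-1],[[0,0,0.15],0,-1],[[0,0,0.15],0,-1],[[0,0,0],0,-1]]'

```text
time: 10.12
tool_pos: [0.5483, 0.0723, 0.1602]
tool_rot: [-3.106, -0.474, 0.001]
wrist_force: [-2.3, 1.5, -3.4]
grip_width: 0.249
```

Run:
```python
from bench import get_image,telemetry
from h import *
s=telemetry.state();print(s["time"],s["tool_pos"],s["wrist_force"],s["wrist_torque"],s["grip_width"])
S=get_image("scene");W=get_image("wrist")
a=cv2.resize(S["img"][150:220,280:350],(400,400),interpolation=cv2.INTER_CUBIC);b=cv2.resize(W["img"][130:270,210:350],(400,400),interpolation=cv2.INTER_CUBIC);cv2.imwrite("pics/st8.png",np.hstack([a,b]))
```

```text
10.1167 [0.54827383 0.07230528 0.16022243] [-2.33209534  1.51771937 -3.39881935] [0.39802345 0.54954567 0.0144717 ] 0.2491249221919633
```

View pics/st8.png

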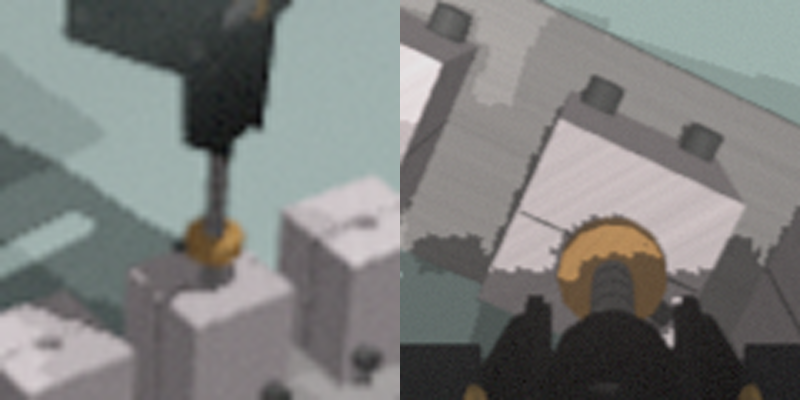

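>>> move_arm --commands '[[[-0.05,-0.05,0.1],0,-1],[[0,0,0.1],0,-1],[[0,0,0.1],0,-1],[[0,0,0.1],0,-1],[[0,0,0],0,-1]]'

```text
time: 10.63
tool_pos: [0.5479, 0.0726, 0.1565]
tool_rot: [3.105, 0.474, 0.0]
wrist_force: [-0.4, 0.2, -2.5]
grip_width: 0.244
```

>>> move_arm --commands '[[[0,0,0],0,-1]]'

```text
time: 10.72
tool_pos: [0.5479, 0.0726, 0.1565]
tool_rot: [3.105, 0.474, 0.0]
wrist_force: [-0.3, 0.3, -1.9]
grip_width: 0.25
```

>>> move_arm --commands '[[[0,0,0.15],0,-1],[[0,0,0.15],0,-1],[[0,0,0.15],0,-1],[[0,0,0.15],0,-1],[[0,0,0.1],0,-1]]'

```text
time: 11.13
tool_pos: [0.5478, 0.0726, 0.1494]
tool_rot: [3.106, 0.474, -0.0]
wrist_force: [0.2, 0.4, -1.9]
grip_width: 0.248
```

>>> move_arm --commands '[[[0,0,0.07],0,-1],[[0,0,0.07],0,-1],[[0,0,0.07],0,-1],[[0,0,0.07],0,-1],[[0,0,0.07],0,-1]]'

```text
time: 11.55
tool_pos: [0.5478, 0.0726, 0.1461]
tool_rot: [3.106, 0.474, 0.0]
wrist_force: [-1.1, 0.3, -1.3]
grip_width: 0.247
```

>>> move_arm --commands '[[[0,0,0.07],0,-1],[[0,0,0.07],0,-1],[[0,0,0.07],0,-1],[[0,0,0.07],0,-1],[[0,0,0.07],0,-1]]'

```text
time: 11.97
tool_pos: [0.5479, 0.0726, 0.1427]
tool_rot: [3.106, 0.474, 0.0]
wrist_force: [-0.6, -0.1, 1.6]
grip_width: 0.246
```

>>> move_arm --commands '[[[0,0,0.07],0,-1],[[0,0,0.07],0,-1],[[0,0,0.07],0,-1],[[0,0,0.07],0,-1],[[0,0,0.07],0,-1]]'

```text
time: 12.38
tool_pos: [0.5478, 0.0726, 0.1391]
tool_rot: [3.106, 0.474, 0.0]
wrist_force: [-2.1, -0.5, 1.9]
grip_width: 0.248
```

>>> move_arm --commands '[[[0,0,0.07],0,-1],[[0,0,0.07],0,-1],[[0,0,0.07],0,-1],[[0,0,0.05],0,-1],[[0,0,0.05],0,-1]]'

```text
time: 12.8
tool_pos: [0.5478, 0.0726, 0.1359]
tool_rot: [3.106, 0.474, -0.0]
wrist_force: [-1.1, 1.1, 1.7]
grip_width: 0.246
```

>>> move_arm --commands '[[[0,0,0.04],0,-1],[[0,0,0.04],0,-1],[[0,0,0.04],0,-1],[[0,0,0.04],0,-1]]'

```text
time: 13.13
tool_pos: [0.5478, 0.0726, 0.1344]
tool_rot: [3.106, 0.474, 0.0]
wrist_force: [-1.3, -0.0, 1.3]
grip_width: 0.246
```

>>> move_arm --commands '[[[0,0,0.04],0,-1],[[0,0,0.04],0,-1],[[0,0,0.04],0,-1]]' --squeeze 13

```text
time: 13.38
tool_pos: [0.5478, 0.0726, 0.1332]
tool_rot: [3.106, 0.474, 0.0]
wrist_force: [-1.0, -0.5, 1.2]
grip_width: 0.249
```

>>> move_arm --commands '[[[0,0,0.04],0,-1],[[0,0,0.04],0,-1],[[0,0,0.04],0,-1]]'

```text
time: 13.63
tool_pos: [0.5478, 0.0726, 0.132]
tool_rot: [3.106, 0.474, 0.0]
wrist_force: [-1.3, 0.0, 1.3]
grip_width: 0.253
```

>>> move_arm --commands '[[[0,0,0.04],0,-1],[[0,0,0.04],0,-1],[[0,0,0.04],0,-1]]'

```text
time: 13.88
tool_pos: [0.5478, 0.0726, 0.1308]
tool_rot: [3.106, 0.474, -0.0]
wrist_force: [-1.4, 0.0, 1.4]
grip_width: 0.247
```

>>> move_arm --commands '[[[0,0,0.04],0,-1],[[0,0,0.04],0,-1],[[0,0,0.04],0,-1]]'

```text
time: 14.13
tool_pos: [0.5478, 0.0726, 0.1296]
tool_rot: [3.106, 0.474, 0.0]
wrist_force: [-2.0, 0.3, 2.3]
grip_width: 0.254
```

Depth about 47 mm now, force steady, not bottomed yet.

>>> move_arm --commands '[[[0,0,0.04],0,-1],[[0,0,0.04],0,-1],[[0,0,0.04],0,-1]]'

```text
time: 14.38
tool_pos: [0.5478, 0.0726, 0.1284]
tool_rot: [3.106, 0.474, 0.0]
wrist_force: [-1.0, -0.5, 1.7]
grip_width: 0.248
```

>>> move_arm --commands '[[[0,0,0.04],0,-1],[[0,0,0.04],0,-1]]'

```text
time: 14.55
tool_pos: [0.5478, 0.0726, 0.1277]
tool_rot: [3.106, 0.474, 0.0]
wrist_force: [-1.5, -0.8, 6.5]
grip_width: 0.256
```

>>> move_arm --commands '[[[0,0,0.04],0,-1],[[0,0,0.04],0,-1]]'

```text
time: 14.72
tool_pos: [0.5481, 0.0726, 0.1275]
tool_rot: [3.105, 0.474, 0.002]
wrist_force: [-2.6, -0.3, 12.8]
grip_width: 0.25
```

>>> move_arm --commands '[[[0,0,0],0,-1],[[0,0,0],0,-1]]'

```text
time: 14.88
tool_pos: [0.5481, 0.0727, 0.1275]
tool_rot: [3.105, 0.474, 0.002]
wrist_force: [-1.6, -0.8, 9.6]
grip_width: 0.25
```

Run:
```python
from bench import get_image,telemetry
from h import *
s=telemetry.state();print(s["time"],s["tool_pos"],s["wrist_force"],s["wrist_torque"],s["grip_width"])
S=get_image("scene");W=get_image("wrist")
a=cv2.resize(S["img"][150:220,280:350],(400,400),interpolation=cv2.INTER_CUBIC);b=cv2.resize(W["img"][130:270,210:350],(400,400),interpolation=cv2.INTER_CUBIC);cv2.imwrite("pics/st9.png",np.hstack([a,b]))
```

```text
14.8833 [0.54809729 0.07265376 0.12751678] [-1.59785039 -0.82655746  9.55486765] [-0.15743708  0.40968625 -0.05194065] 0.25049191459009684
```

View pics/st9.png

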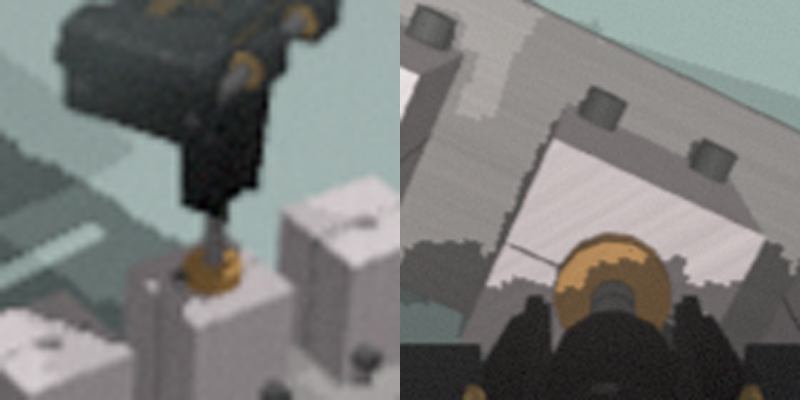

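>>> move_arm --commands '[[[0,0,-0.03],0,-1],[[0,0,0],0,-0.4],[[0,0,0],0,-0.3],[[0,0,0],0,-0.2],[[0,0,0],0,0]]'

```text
time: 15.4
tool_pos: [0.5477, 0.0726, 0.1269]
tool_rot: [3.106, 0.474, -0.0]
wrist_force: [0.2, 0.5, -0.3]
grip_width: 0.423
```

>>> move_arm --commands '[[[0,0,0],0,0.4],[[0,0,0],0,0.6],[[0,0,0],0,0.6],[[0,0,0],0,0.6],[[0,0,0],0,0.6]]'

```text
time: 15.82
tool_pos: [0.5478, 0.0726, 0.1271]
tool_rot: [3.106, 0.474, 0.0]
wrist_force: [0.5, -1.0, -0.5]
grip_width: 0.758
```

>>> move_arm --commands '[[[0,0,0],0,0.6],[[0,0,0],0,0.6]]'

```text
time: 15.98
tool_pos: [0.5478, 0.0726, 0.1271]
tool_rot: [3.106, 0.474, 0.0]
wrist_force: [-0.6, 0.5, -0.4]
grip_width: 0.794
```

Run:
```python
from bench import get_image,telemetry
from h import *
S=get_image("scene");W=get_image("wrist")
a=cv2.resize(S["img"][150:220,280:350],(400,400),interpolation=cv2.INTER_CUBIC);b=cv2.resize(W["img"],(400,300));b=cv2.copyMakeBorder(b,0,100,0,0,0);cv2.imwrite("pics/st10.png",np.hstack([a,b]))
```

```text
(no output)
```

View pics/st10.png

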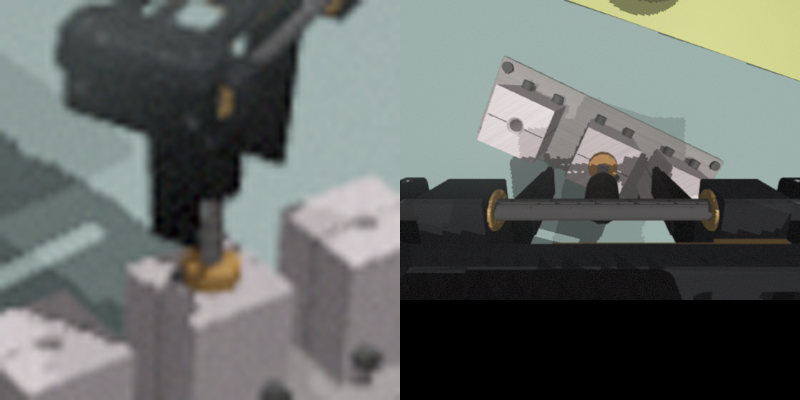

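Free of the knob on both sides. I'll raise straight up and then look.

>>> move_arm --commands '[[[0,0,-0.5],0,0.6],[[0,0,-1],0,0.6],[[0,0,-2],0,0.6],[[0,0,-2.5],0,0.6],[[0,0,-2.5],0,0.6]]'

```text
time: 16.5
tool_pos: [0.5476, 0.0726, 0.2138]
tool_rot: [3.106, 0.474, -0.0]
wrist_force: [0.4, -0.5, 0.4]
grip_width: 0.8
```

>>> move_arm --commands '[[[-1.5,0,-2],0,0.6],[[-1.5,0,-1],0,0.6],[[-1.5,0,0],0,0.6],[[-1,0,0],0,0.6],[[0,0,0],0,0.6]]'

```text
time: 16.92
tool_pos: [0.4939, 0.056, 0.2429]
tool_rot: [3.106, 0.473, 0.001]
wrist_force: [0.4, 0.0, 0.9]
grip_width: 0.801
```

Run:
```python
from bench import get_image,telemetry
from h import *
S=get_image("scene");W=get_image("wrist")
s=telemetry.state();print(s["time"],s["tool_pos"],s["wrist_force"])
a=cv2.resize(S["img"][150:220,280:350],(400,400),interpolation=cv2.INTER_CUBIC);b=cv2.resize(W["img"][60:270,180:390],(400,400));cv2.imwrite("pics/st11.png",np.hstack([a,b]))
cv2.imwrite("pics/s11.png",S["img"])
bx,by=.5501,.0708
for h in(.082,.092,.082-.0489+.098,.082-.0489+.132): print(h,np.round((np.array(proj(S,[bx,by,h]))-[280,150])*5.714))
```

```text
17.0167 [0.4955704  0.056205   0.24244077] [ 0.5055817  -0.78960005 -0.77113874]
0.082 [210. 278.]
0.092 [211. 260.]
0.1311 [215. 189.]
0.16510000000000002 [219. 124.]
```

View pics/st11.png

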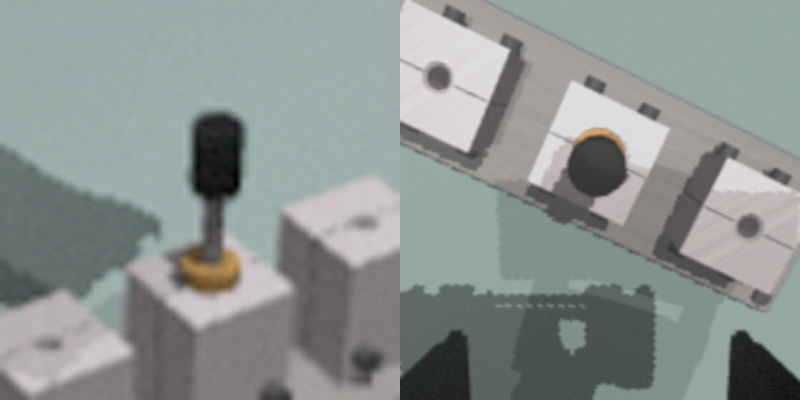

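View pics/s11.png

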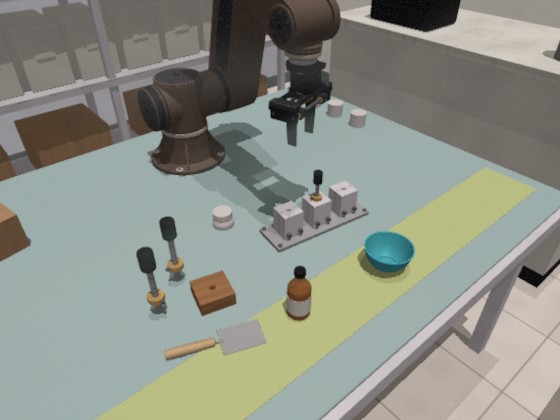

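The rod stands upright in the middle mould at scene (317,190) with its collar flush on the mould's top. The knob spans rows 118 to 195 of the crop, against a predicted 124 to 189 for the centre line at 49 mm depth. The bystanders have not moved.

```bash
python3 -c "
from bench import bot;print(bot.finish_job())"
```

```text
the job is handed in; nothing more can be done
None
```

The depth rod (the smallest of the three lookalikes) is out of its stand and standing in the middle mould's bore. Its tip is on the floor, its collar is on the mould's top, and the gripper is clear. I handed the job in at about 17 s.

- **Depth:** about 49 mm, worked out from how far the arm travelled and the rod's seated height in its stand. I did not read the collar itself.
- **Pressing:** the collar met the mould's top at roughly 33 mm and slid up under a steady 3 to 4 N. The floor was met at about 5 mm/s. The highest vertical wrist-force reading was 12.8 N, about 15 N on the rod once its own weight is added. I took this as the floor because downward motion stopped with only 2 to 3 N of sideways force.
- **Last checks:** the scene and wrist pictures show the rod upright and the collar flush, and the knob is where a 49 mm depth predicts. The bottle, jar, bowl and spatula look unmoved.
- **Disagreement:** the scene and top cameras differed by about 3.5 mm in absolute x. Their stand-to-bore offsets agreed to about 1 mm, so I steered by that offset. I also shifted the tool about 0.5 mm in each sideways direction on the way down to relieve a side force of about 3 N.

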